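Hold the empty label dispenser's tension arm back for reloading

TASK

One of the two dish-label dispensers has run out: only the bare cardboard core is left on its spindle. On that dispenser, push the sprung blue tension arm by its orange roller back past the click of the red pawl and on until it is up against the rubber stop of the idler block, and finish while holding it pressed back there (do not let go or let it fall back onto the pawl), so that I can load the new roll. Leave the arm of the dispenser with the full roll alone, and do not shift the rolls, dishes, lids or pen.

Things in the scene. Friction and masses are not known exactly. Their poses are not given: they have to be found in the camera images.
- dispenser_a: Label dispenser a, fixed to the bench: flat grey base plate 210 x 200 mm, 12 mm thick, arm pivot near its right edge, roller and pawl on its left half; origin at the centre of its underside, x to its back (away from the robot at yaw 0), y to its left, z up. It may stand on either half of the bench, turned by up to 0.35 rad.
- spindle_a (a point): centre of the top of dispenser a's steel spindle, 23 mm thick, 55 mm above the bench, at x=50, y=-35 mm in the dispenser's frame; carries a full roll or a bare core.
- stop_a (a point): middle of the black rubber stop (top 34 mm above the bench) on the front of dispenser a's aluminium idler block, at x=22, y=39 mm; the arm's flat bar meets it at the end of its swing. The block is 44 x 50 mm, centre x=50, y=50 mm, top at 38 mm; two steel rollers at its back rise to 62 mm.
- tension_a_post (a point): centre of the top of the orange upright roller on dispenser a's blue arm, to push or grip: 18 mm thick, 34 to 85 mm above the bench, 110 mm from the pivot. In the dispenser's frame: start x=-83, y=26.5 mm, at the stop x=8, y=33.3 mm. Below it the arm is a flat bar, 12 mm wide, top 34 mm up, from the pivot to its nose 24 mm beyond the roller.
- tension_a_pivot (a point): axis of that arm's upright pivot, top of the hub, 40 mm above the bench, near the right (-y) edge of dispenser a (x=-30, y=-70 mm).
- tension_a (a joint): swing of dispenser a's arm, rad: 0 = forward, at rest; grows as the roller is pushed back (clockwise from above); 0.85 = at the rubber stop. Its spring resists with 2.7 N at the roller at 0, 6.6 N at the stop. From 0.3 on the nose also pushes the pawl aside (some N more); near 0.5 the pawl snaps home behind it (click) and then stops the arm at 0.5 if let go.
- pawl_a (a joint): how far dispenser a's red pawl slider (black knob on it, 44 mm high, at the plate's left (+y) edge; not to be handled) is pushed outward, in m: 0 = home; about 0.0055 as the arm's nose passes it.
- dispenser_b: Label dispenser b, fixed to the bench: flat grey base plate 210 x 200 mm, 12 mm thick, the mirror image of a; origin at the centre of its underside, x to its back (away from the robot at yaw 0), y to its left, z up. It may stand on either half of the bench, turned by up to 0.35 rad.
- spindle_b (a point): centre of the top of dispenser b's steel spindle, 23 mm thick, 55 mm above the bench, at x=50, y=35 mm in the dispenser's frame; carries a full roll or a bare core.
- stop_b (a point): middle of the black rubber stop (top 34 mm above the bench) on the front of dispenser b's aluminium idler block, at x=22, y=-39 mm; the arm's flat bar meets it at the end of its swing. The block is 44 x 50 mm, centre x=50, y=-50 mm, top at 38 mm; two steel rollers at its back rise to 62 mm.
- tension_b_post (a point): centre of the top of the orange upright roller on dispenser b's blue arm, to push or grip: 18 mm thick, 34 to 85 mm above the bench, 110 mm from the pivot. In the dispenser's frame: start x=-83, y=-26.5 mm, at the stop x=8, y=-33.3 mm. Below it the arm is a flat bar, 12 mm wide, top 34 mm up, from the pivot to its nose 24 mm beyond the roller.
- tension_b_pivot (a point): axis of that arm's upright pivot, top of the hub, 40 mm above the bench, near the left (+y) edge of dispenser b (x=-30, y=70 mm).
- tension_b (a joint): swing of dispenser b's arm, rad: 0 = forward, at rest; grows as the roller is pushed back (anticlockwise from above); 0.85 = at the rubber stop. Its spring resists with 2.7 N at the roller at 0, 6.6 N at the stop. From 0.3 on the nose also pushes the pawl aside (some N more); near 0.5 the pawl snaps home behind it (click) and then stops the arm at 0.5 if let go.
- pawl_b (a joint): how far dispenser b's red pawl slider (black knob on it, 44 mm high, at the plate's right (-y) edge; not to be handled) is pushed outward, in m: 0 = home; about 0.0055 as the arm's nose passes it.
- label_roll: full yellow roll of labels, 84 mm across, 30 mm high, hole 26 mm, origin at the centre of its underside; it sits on the spindle of one dispenser, its underside 15 mm above the bench. That dispenser needs nothing.
- bare_core: used-up roll: only the brown cardboard core, 38 mm across, 30 mm high, hole 26 mm, origin at the centre of its underside; it sits on the spindle of the other dispenser, underside 15 mm above the bench. That dispenser is the empty one.
- spare_roll: fresh yellow roll, as label_roll, lying on the bench at the back between the dispensers; leave it.
- dish_1: clear rearing dish, 110 mm across, 40 mm high, on the far left of the bench, a snail shell in it; origin under its centre; leave it.
- dish_2: clear rearing dish, the same, on the far right, a snail shell in it; leave it.
- dish_3: clear rearing dish, the same, empty, in front on the left; leave it.
- lid_1: clear dish lid with a round grey mesh, 110 mm across, 8 mm high, lying in front between the dispensers; origin under its centre; leave it.
- lid_2: the same kind of lid on the far right; leave it.
- marker_pen: white marker pen with a blue cap, 135 mm long, 14 mm high, lying in front on the right; leave it.

How it is judged:
On the way, in this order (a step that is already met when the one before it is completed fails the run):
1. the arm of the empty dispenser has pushed its pawl slider aside (((horizontal distance between bare_core and dispenser_a below 0.12 m and value of joint pawl_a above 0.003 m and value of joint tension_a above 0.3 rad) or (horizontal distance between bare_core and dispenser_b below 0.12 m and value of joint pawl_b above 0.003 m and value of joint tension_b above 0.3 rad))).
2. the arm is past the click: the pawl has snapped home behind it (((horizontal distance between bare_core and dispenser_a below 0.12 m and value of joint pawl_a below 0.0015 m and value of joint tension_a above 0.5 rad) or (horizontal distance between bare_core and dispenser_b below 0.12 m and value of joint pawl_b below 0.0015 m and value of joint tension_b above 0.5 rad))), for 0.1 s.
At the end, for the whole second after the job is handed in: The tension arm of the dispenser with the bare core is held still by the gripper (pushing with more than 2 N) above 0.72 rad, that is within 14 mm of the rubber stop at the roller and clear of the pawl, which is home (within 1.5 mm); the other arm is at rest, both rolls still on their spindles (((horizontal distance between bare_core and dispenser_a below 0.12 m and value of joint tension_a above 0.72 rad and velocity of joint tension_a between -0.1 and 0.1 rad/s and value of joint pawl_a below 0.0015 m and contact force between the fingers and tension_a above 2 N and value of joint tension_b below 0.1 rad and distance of each of bare_core, label_roll from where it was at the start of the episode below 0.02 m) or (horizontal distance between bare_core and dispenser_b below 0.12 m and value of joint tension_b above 0.72 rad and velocity of joint tension_b between -0.1 and 0.1 rad/s and value of joint pawl_b below 0.0015 m and contact force between the fingers and tension_b above 2 N and value of joint tension_a below 0.1 rad and distance of each of bare_core, label_roll from where it was at the start of the episode below 0.02 m))); the arm keeps its last pose, push and grip.
It fails at once if the arm of the dispenser with the full roll is pushed ((horizontal distance between bare_core and dispenser_a below 0.12 m and value of joint tension_b above 0.15 rad) or (horizontal distance between bare_core and dispenser_b below 0.12 m and value of joint tension_a above 0.15 rad)).
It fails at once if a roll is pulled off or shifted (distance of any of label_roll, bare_core from where it was at the start of the episode above 0.02 m).
It fails at once if the spare roll, a dish, a lid or the pen is shifted (distance of any of spare_roll, dish_1, dish_2, dish_3, lid_1, lid_2, marker_pen from where it was at the start of the episode above 0.03 m).
It also fails if it takes over 32 s, if anything falls off the work surface, if the arm or the gripper's body presses on something with over 40 N, if the wrist force passes 120 N, or if a joint passes its speed limit or range.

ROBOT

A 6-joint arm with a two-finger parallel gripper is mounted at the origin on the work surface. World frame = base frame: x ahead of the robot, y to its left, z up, the work surface at z = 0. Lengths are in m, angles in rad, forces in N, time in s.
With the tool pointing down it reaches from about 0.375 to 0.975 m from the base axis. Payload 3.8 kg.
Tool frame: the origin (TCP) lies on the centre line of the jaws, within the pads' length; the fingertips stand 14 mm ahead of it and the grasp point (between the pads) lies 5 mm behind it (bot.finger_overhang is the distance from the TCP to the fingertips, in m); y points along the fingers, x is the direction in which the jaws open and shut, and the axes are right-handed (so a half turn about y gives the same grasp; the last joint's range is limited). The gripper opens to 85 mm and grips with 20 to 120 N. Pads are 22 mm wide; open, the fingers measure 114 mm over their backs; the gripper's body (76 mm by 85 mm) begins 54 mm behind the grasp point. The pads swing forward as they close: fully open they stand 13 mm farther back than shut.
Start: joints at [-1.206, 0.264, 1.604, -0, 1.274, -0.037], TCP at [0.264, -0.621, 0.245] pointing down, gripper open.
Joint ranges: [-2.63, 2.63], [-0.94, 2.18], [0.31, 2.57], [-1.31, 4.45], [0, 2.66], [-2.55, 2.55]. Speed limits (rad/s): [2.57, 2.57, 3.14, 3.14, 3.14, 3.14].

INTERFACE

Orientations are given as a rotation vector (axis times angle).
In Python, from workcell import readout, read_camera, bot, spotter gives the robot as it stands.
- The arm moves only by the tool jog_arm, never from a script. Its argument "increments" is a list of rows, each a list of 7 numbers: the shift along the tool's x, y, z in m, then the turn, a rotation vector about the tool's x, y, z in rad, then the opening, from 0 (shut) to 1 (fully open). A call has 1 to 10 rows; each row shifts and turns the pose as measured when the row begins, along the tool's axes as they then stand; what a row does not reach is not made up. A row lasts 1/8 s, in which the tool goes at most 62.5 mm and 10.7 degrees, less where a joint would pass 70% of its speed; a pose out of reach is approached as far as the arm can. A call with a gripper value outside its range is refused whole. The fingers move at their own pace and stop on an object; "force" is the grip in N (left out, the last holds). Time passes only in rows, so rows that do not move let the fingers close. It gives the time, the measured TCP pose, the force and the opening at its end, in the units of the state.
- readout.read_state(): the state, without advancing time (a new reading comes with each control period).
- read_camera(name): name is "scene" or "top" or "wrist"; returns a dict with "img" (400x640x3 uint8, blue, green, red), "range_z" (400x640 float32, m along the optical axis (not along the pixel's ray), 0 where there is no reading), "fx", "fy", "cx", "cy" (pixels), "world_from_camera" (4x4, takes a point from camera to world coordinates). Camera axes: x right, y down, z forward; pixel columns grow to the right and rows downward; lengths in m; the calibration is good to about 2 mm. A picture is of the moment at which its call begins.
- bot.finish_job(): hands the job in, once; it reports no verdict.
Trained networks look in a picture, given as the dict that the camera call returned (one of the last four; its "shot" number tells which), for a name from the list of things; names that differ only in an ending like _2 or _b are one class to them, and where a whole thing is asked for, a point or a joint stands for the part that bears it (a point fixed in the world has none). Each returns a list of dicts, best first, with "p" (0 to 1); they miss things now and then, are a little off and sometimes report something else, mostly with a low value. They report only what shows in the picture. A call takes as long as a camera call.
- spotter.masks_of(picture, thing): "mask" (400x640 bool, what is visible of it) and "location" ([column, row] in pixels, amid what is visible of it).
- spotter.spot_point(picture, thing): "location" ([column, row] in pixels: a listed point, or the origin of a listed thing).
The state is a dict: "time": time; "q": joint angles; "joint_vel": joint speeds; "joint_torque": joint torques, N m; "tool_pos": TCP position; "tcp_rot": TCP orientation; "wrist_force": force on the tool from outside, world axes, zero at the start; "torque": the same for the moment, N m; "width": opening from 0.0 (shut) to 1.0 (fully open).
Only numpy, scipy, OpenCV 4.12 (cv2) and the standard library are available. Lean on these libraries where they do the work, as an engineer would, in place of code of your own. Each camera call takes 0.05 s, during which the arm holds its last target. There are 200 camera calls.

## Working session

There is one attempt and no reset: what is moved stays moved. The work goes in short steps, Python scripts to look and compute and a tool call to move; the robot and the scene stay as the last step left them, time stands still between calls to the robot, and variables do not carry over. Pictures are saved under pics/ and viewed, about 8 in all and at most 12, crops included, and the job is handed in when it is done.

Besides the shell and the picture viewer there is one more tool, called after "Emit:" in YAML: its name, and indented under it one key for each argument. jog_arm: Moves the arm, as the interface text tells. Its arguments: {"type":"object","properties":{"increments":{"type":"array"},"force":{"type":"number"}},"required":["increments"]}

```bash
mkdir -p pics; cat > h.py <<'E'
import numpy as np, cv2
from workcell import readout, read_camera, bot, spotter
def world(p,uv,z=None):
    u,v=uv; T=np.array(p["world_from_camera"])
    r=np.array([(u-p["cx"])/p["fx"],(v-p["cy"])/p["fy"],1.])
    if z is None: s=p["range_z"][int(round(v)),int(round(u))]
    else:
        d=T[:3,:3]@r; s=(z-T[2,3])/d[2]
    return T[:3,:3]@(r*s)+T[:3,3]
E
python3 - <<'E'
from h import *
for n in ["top","scene"]:
    p=read_camera(n); cv2.imwrite(f"pics/{n}0.png",p["img"])
    print(n,np.round(np.array(p["world_from_camera"])[:3,3],3))
    for t,z in [("spindle_a",.055),("stop_a",.034),("tension_a_post",.085),("tension_a_pivot",.04),("bare_core",.015),("label_roll",.015),("dispenser_a",0)]:
        for d in spotter.spot_point(p,t): 
            if d["p"]>.2: print(t,round(d["p"],2),np.round(d["location"]),np.round(world(p,d["location"],z),3))
s=readout.read_state();print({k:np.round(v,3) for k,v in s.items()})
E
```

```text
top [0.489 0.005 1.194]
spindle_a 0.65 [251. 171.] [0.644 0.187 0.055]
spindle_a 0.56 [380. 174.] [ 0.638 -0.168  0.055]
spindle_a 0.44 [375. 170.] [ 0.65  -0.154  0.055]
stop_a 0.8 [229. 189.] [0.595 0.25  0.034]
stop_a 0.65 [402. 186.] [ 0.608 -0.231  0.034]
stop_a 0.41 [252. 168.] [0.655 0.188 0.034]
stop_a 0.27 [432. 278.] [ 0.356 -0.31   0.034]
tension_a_post 0.85 [244. 220.] [0.509 0.199 0.085]
tension_a_pivot 0.56 [273. 198.] [0.571 0.127 0.04 ]
bare_core 0.58 [254. 172.] [0.645 0.183 0.015]
label_roll 0.6 [378. 169.] [ 0.658 -0.167  0.015]
dispenser_a 0.63 [385. 188.] [ 0.606 -0.188  0.   ]
scene [1.399 0.46  0.869]
spindle_a 0.79 [355. 241.] [0.637 0.177 0.055]
spindle_a 0.79 [253. 203.] [ 0.646 -0.164  0.055]
stop_a 0.81 [242. 196.] [ 0.612 -0.234  0.034]
stop_a 0.73 [382. 246.] [0.596 0.243 0.034]
tension_a_post 0.78 [383. 208.] [0.499 0.203 0.085]
tension_a_pivot 0.66 [346. 229.] [0.59  0.128 0.04 ]
bare_core 0.59 [459. 220.] [0.352 0.405 0.015]
bare_core 0.58 [351. 252.] [0.646 0.171 0.015]
label_roll 0.71 [255. 213.] [ 0.643 -0.161  0.015]
dispenser_a 0.98 [254. 205.] [ 0.598 -0.197  0.   ]
dispenser_a 0.61 [365. 248.] [0.595 0.196 0.   ]
{'time': np.float64(0.8), 'q': array([-1.206,  0.264,  1.604, -0.   ,  1.274, -0.037]), 'joint_vel': array([-0.002, -0.   , -0.   , -0.001,  0.001,  0.   ]), 'joint_torque': array([ 2.0000e-03, -5.1497e+01, -3.6769e+01,  0.0000e+00,  0.0000e+00,
       -0.0000e+00]), 'tool_pos': array([ 0.264, -0.621,  0.245]), 'tcp_rot': array([-1.373,  0.908, -0.908]), 'wrist_force': array([-0.052, -0.573, -0.67 ]), 'torque': array([ 0.031, -0.001, -0.038]), 'width': np.float64(1.002)}
```

View images.

```bash
python3 -c "
import cv2
a=cv2.imread('pics/top0.png')
cv2.imwrite('pics/topc.png',cv2.resize(a[120:270,190:450],None,fx=3,fy=3,interpolation=3))"
```

```text
(no output)
```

View pics/topc.png

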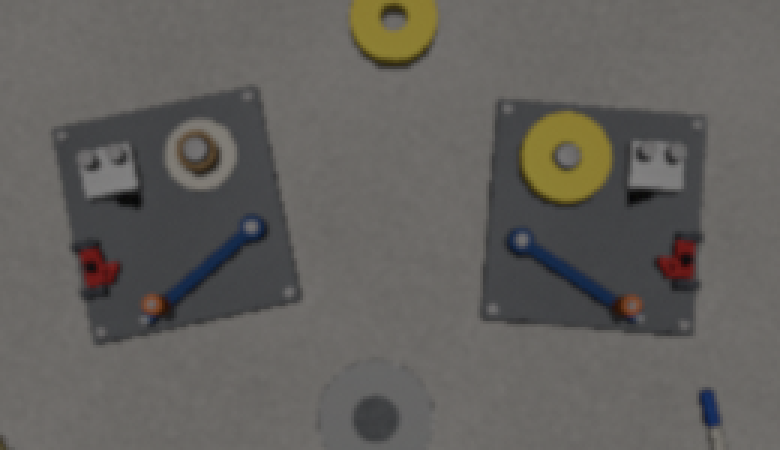

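View pics/scene0.png

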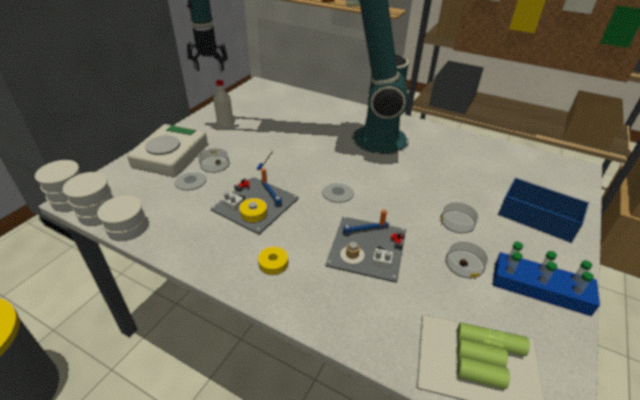

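The left dispenser carries the bare core, and its pivot is on the right, so it is dispenser_a. The orange post shows at about (241,221) in the full top image, and the yellow roll is on the right. I'll fit the dispenser pose and work out the move.

```bash
cat >> h.py <<'E'
from scipy.spatial.transform import Rotation as R
def fit(M,W):
    M=np.array(M)[:,:2];W=np.array(W)[:,:2];a=M-M.mean(0);b=W-W.mean(0)
    yaw=np.arctan2((a[:,0]*b[:,1]-a[:,1]*b[:,0]).sum(),(a*b).sum())
    c,s=np.cos(yaw),np.sin(yaw);Q=np.array([[c,-s],[s,c]]);t=W.mean(0)-Q@M.mean(0)
    return yaw,Q,t,(W-M@Q.T-t)
E
python3 - <<'E'
from h import *
p=read_camera("top"); f=lambda u,v,z: world(p,(190+(u-1)/3,120+(v-1)/3),z)
M=[(.1,.105),(.1,-.105),(-.1,-.105),(-.1,.105),(.05,-.035),(-.03,-.07),(-.083,.0265)]
for half in (0,1):
  N=[(a,b) for a,b in ([(.105,.1),(.105,-.1),(-.105,-.1),(-.105,.1)] if half else M[:4])]+M[4:]
  W=[f(53,130,.012),f(257,87,.012),f(301,300,.012),f(96,343,.012),f(195,149,.055),f(252,227,.04),f(153,303,.085)]
  yaw,Q,t,e=fit(N,W); print(round(yaw,3),t.round(4),(e*1e3).round(1).tolist())
  print("post",Q@[-.083,.0265]+t,"pivot",Q@[-.03,-.07]+t,"end",Q@[.008,.0333]+t)
# orange centroid
h=cv2.cvtColor(p["img"],cv2.COLOR_BGR2HSV); m=cv2.inRange(h,(4,120,90),(16,255,255)); m[:, :220]=0;m[:,270:]=0;m[:200]=0;m[240:]=0
ys,xs=np.nonzero(m);print(len(xs),xs.mean(),ys.mean(),p["range_z"][ys,xs].min(),world(p,(xs.mean(),ys.mean()),.08))
s=readout.read_state();r=R.from_rotvec(s["tcp_rot"]).as_matrix();print(r.round(3))
E
```

```text
0.221 [0.592 0.199] [[4.3, -5.3], [1.4, 6.6], [-5.4, 5.7], [-1.5, -7.6], [-0.5, 0.6], [0.1, 0.5], [1.5, -0.6]]
post [0.50523854 0.20664854] pivot [0.57807759 0.12409115] end [0.59254283 0.23320415]
0.221 [0.592 0.199] [[-1.7, -1.5], [-2.4, 0.7], [0.6, 1.9], [2.3, -1.7], [-0.5, 0.6], [0.1, 0.5], [1.5, -0.6]]
post [0.50523687 0.20664201] pivot [0.57808262 0.12409053] end [0.59253901 0.23320471]
24 240.33333333333334 221.0 1.1048859 [0.50594156 0.20785016 0.08      ]
[[ 0.391  0.     0.92 ]
 [-0.92  -0.     0.391]
 [ 0.    -1.    -0.   ]]
```

Emit:
jog_arm:
  increments:
    - [-0.008, 0, 0.05, 0, -0.08, 0, 1]
    - [-0.008, 0, 0.05, 0, -0.08, 0, 1]
    - [-0.008, 0, 0.05, 0, -0.08, 0, 1]
    - [-0.008, 0, 0.05, 0, -0.08, 0, 1]
    - [-0.008, 0, 0.05, 0, -0.08, 0, 1]
    - [-0.008, 0, 0.05, 0, -0.08, 0, 1]
    - [-0.008, 0, 0.05, 0, -0.08, 0, 1]
    - [-0.008, 0, 0.05, 0, -0.08, 0, 1]
    - [-0.008, 0, 0.05, 0, -0.08, 0, 1]
    - [-0.008, 0, 0.05, 0, -0.08, 0, 1]
  force: 40

```text
time: 2.1
tool_pos: [0.5668, -0.2195, 0.2455]
tcp_rot: [-1.556, 0.272, -0.278]
wrist_force: [0.6, -0.0, -0.9]
width: 1.002
```

Emit:
jog_arm:
  increments:
    - [-0.008, 0, 0.05, 0, -0.08, 0, 1]
    - [-0.008, 0, 0.05, 0, -0.08, 0, 1]
    - [-0.008, 0, 0.05, 0, -0.08, 0, 1]
    - [-0.008, 0, 0.05, 0, -0.08, 0, 1]
    - [-0.008, 0, 0.05, 0, -0.08, 0, 1]
    - [-0.008, 0, 0.05, 0, -0.08, 0, 1]

```text
time: 2.85
tool_pos: [0.5636, 0.0915, 0.2456]
tcp_rot: [-1.572, -0.121, 0.109]
wrist_force: [0.3, -0.9, 0.7]
width: 0.998
```

```bash
cat >> h.py <<'E'
def togo(xy,z,ang):
    s=readout.read_state();r=R.from_rotvec(s["tcp_rot"]).as_matrix();a=np.arctan2(r[1,0],r[0,0])
    d=np.array([xy[0],xy[1],z])-s["tool_pos"]
    print("t",round(float(s["time"]),2),"pos",np.round(s["tool_pos"],4),"ang",round(a,3),"F",np.round(s["wrist_force"],1),"w",round(float(s["width"]),3),"y-axis",r[:,1].round(3))
    print("tool shift",(r.T@d).round(4),"mean-ang shift",(R.from_euler('z',(ang-a)/2).as_matrix().dot(r)).T.dot(d).round(4),"turn y",round(a-ang,3))
E
python3 -c "
from h import *
togo((.505,.207),.15,.723)"
```

```text
t 2.85 pos [0.5636 0.0915 0.2456] ang 0.146 F [ 0.3 -0.9  0.7] w 0.998 y-axis [ 0.008 -0.004 -1.   ]
tool shift [-0.0419  0.0947  0.1233] mean-ang shift [-0.0052  0.0949  0.1299] turn y -0.577
```

Emit:
jog_arm:
  increments:
    - [-0.001, 0, 0.026, 0, -0.116, 0, 1]
    - [-0.001, 0, 0.026, 0, -0.116, 0, 1]
    - [-0.001, 0, 0.026, 0, -0.116, 0, 1]
    - [-0.001, 0.03, 0.026, 0, -0.116, 0, 1]
    - [-0.001, 0.03, 0.026, 0, -0.116, 0, 1]
    - [0, 0.03, 0, 0, 0, 0, 1]
    - [0, 0, 0, 0, 0, 0, 1]

```text
time: 3.72
tool_pos: [0.5094, 0.2169, 0.1552]
tcp_rot: [-1.495, -0.599, 0.58]
wrist_force: [0.1, -0.1, 1.0]
width: 0.999
```

```bash
python3 -c "
from h import *
togo((.505,.207),.06,.723)
p=read_camera('wrist');cv2.imwrite('pics/w1.png',p['img'])
for d in spotter.spot_point(p,'tension_a_post'): print(d['p'],d['location'],world(p,d['location'],.085))
togo((.505,.207),.06,.723)
"
```

```text
t 3.73 pos [0.5094 0.2169 0.1552] ang 0.753 F [ 0.1 -0.1  1. ] w 0.999 y-axis [ 0.013 -0.001 -1.   ]
tool shift [-0.0108  0.0951 -0.0032] mean-ang shift [-0.0108  0.0951 -0.0034] turn y 0.03
0.65 [307.5, 227.6] [0.50773135 0.20510773 0.085     ]
t 3.83 pos [0.512  0.2175 0.1584] ang 0.753 F [0.3 0.2 0.5] w 0.999 y-axis [ 0.019  0.001 -1.   ]
tool shift [-0.0137  0.0982 -0.0016] mean-ang shift [-0.0136  0.0982 -0.0018] turn y 0.03
```

View pics/w1.png

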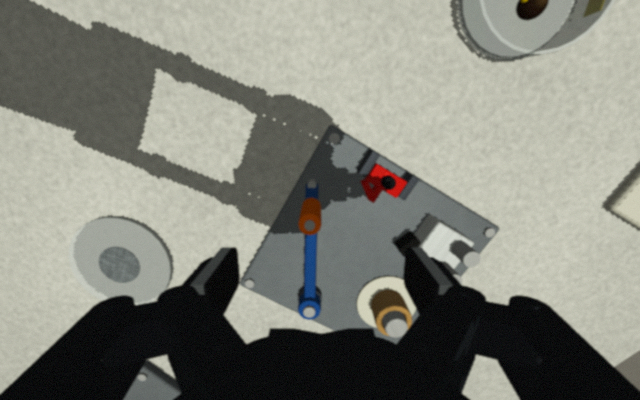

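Emit:
jog_arm:
  increments:
    - [-0.006, 0.03, -0.001, 0, 0.03, 0, 1]
    - [-0.006, 0.03, -0.001, 0, 0, 0, 1]
    - [0, 0.02, 0, 0, 0, 0, 1]
    - [0, 0.008, 0, 0, 0, 0, 1]
    - [0, 0, 0, 0, 0, 0, 1]

```text
time: 4.45
tool_pos: [0.5164, 0.2094, 0.0795]
tcp_rot: [-1.503, -0.592, 0.532]
wrist_force: [-0.4, -0.8, -0.3]
width: 1.0
```

```bash
python3 -c "
from h import *
togo((.506,.206),.06,.723)
p=read_camera('wrist');cv2.imwrite('pics/w2.png',p['img'])
togo((.506,.206),.06,.723)
"
```

```text
t 4.45 pos [0.5164 0.2094 0.0795] ang 0.718 F [-0.4 -0.8 -0.3] w 1.0 y-axis [ 0.037  0.008 -0.999]
tool shift [-0.0107  0.019   0.0046] mean-ang shift [-0.0107  0.019   0.0046] turn y -0.005
t 4.5 pos [0.5168 0.2096 0.08  ] ang 0.718 F [ 0.2  0.1 -0. ] w 1.0 y-axis [ 0.039  0.008 -0.999]
tool shift [-0.0112  0.0195  0.0048] mean-ang shift [-0.0112  0.0195  0.0048] turn y -0.005
```

View pics/w2.png

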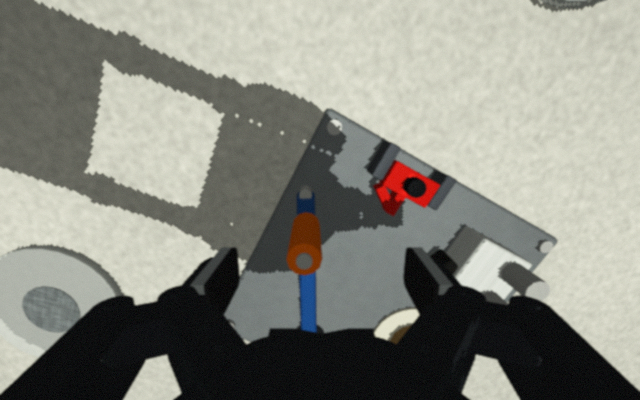

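Emit:
jog_arm:
  increments:
    - [-0.006, 0.01, 0.003, 0.01, 0, 0.02, 1]
    - [-0.006, 0.01, 0.003, 0.01, 0, 0.015, 1]
    - [0, 0, 0, 0, 0, 0, 1]

```text
time: 4.88
tool_pos: [0.5051, 0.2067, 0.0606]
tcp_rot: [-1.496, -0.561, 0.562]
wrist_force: [-0.3, 0.1, 0.3]
width: 0.996
```

```bash
cat >> h.py <<'E'
def tilt():
    s=readout.read_state();r=R.from_rotvec(s["tcp_rot"]).as_matrix()
    print("tilt fix (tool)",(r.T@np.cross(r[:,1],[0,0,-1])).round(3))
E
python3 -c "
from h import *
togo((.506,.206),.06,.723);tilt()
"
```

```text
t 4.88 pos [0.5051 0.2067 0.0606] ang 0.718 F [-0.3  0.1  0.3] w 0.996 y-axis [-0.     0.001 -1.   ]
tool shift [ 0.0002  0.0006 -0.0011] mean-ang shift [ 0.0002  0.0006 -0.0011] turn y -0.005
tilt fix (tool) [-0.001  0.     0.   ]
```

Emit:
jog_arm:
  increments:
    - [0, 0, 0, 0, 0, 0, 0]
    - [0, 0, 0, 0, 0, 0, 0]
    - [0, 0, 0, 0, 0, 0, 0]
    - [0, 0, 0, 0, 0, 0, 0]
    - [0, 0, 0, 0, 0, 0, 0]
    - [0, 0, 0, 0, 0, 0, 0]
    - [0, 0, 0, 0, 0, 0, 0]
    - [0, 0, 0, 0, 0, 0, 0]
  force: 40

```text
time: 5.88
tool_pos: [0.5062, 0.2077, 0.0611]
tcp_rot: [-1.495, -0.564, 0.559]
wrist_force: [1.3, 0.3, -1.3]
width: 0.2
```

```bash
python3 -c "
from h import *
p=read_camera('wrist');cv2.imwrite('pics/w3.png',p['img'])
togo((.506,.206),.06,.723);tilt()
"
```

```text
t 5.92 pos [0.5062 0.2077 0.0611] ang 0.718 F [ 0.9  1.8 -0.5] w 0.198 y-axis [ 0.002  0.002 -1.   ]
tool shift [-0.0013  0.0011 -0.0011] mean-ang shift [-0.0013  0.0011 -0.0011] turn y -0.005
tilt fix (tool) [-0.     0.     0.003]
```

View pics/w3.png

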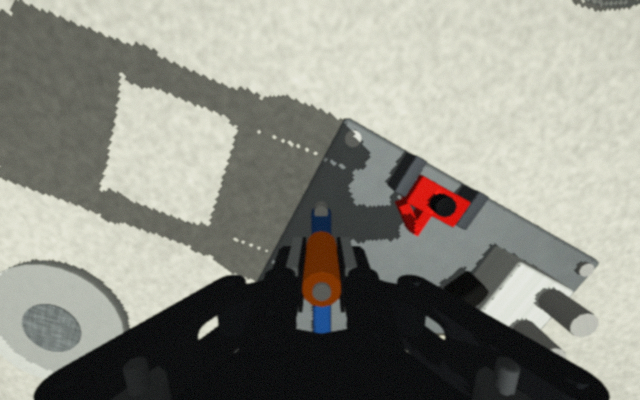

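The post is gripped: it shows at (320,285) between the pads, width 0.2 ≈ 17 mm. Now I'll swing it along the arc.

Emit:
jog_arm:
  increments:
    - [0.0066, 0, -0.0002, 0, 0.06, 0, 0]
    - [0.0066, 0, -0.0002, 0, 0.06, 0, 0]
    - [0.0066, 0, -0.0002, 0, 0.06, 0, 0]
    - [0.0066, 0, -0.0002, 0, 0.06, 0, 0]
    - [0.0066, 0, -0.0002, 0, 0.06, 0, 0]
    - [0.0066, 0, -0.0002, 0, 0.06, 0, 0]

```text
time: 6.68
tool_pos: [0.5379, 0.2273, 0.061]
tcp_rot: [-1.553, -0.274, 0.279]
wrist_force: [-0.4, 0.6, -0.2]
width: 0.197
```

```bash
cat >> h.py <<'E'
def swing(th):
    s=readout.read_state();pv=np.array([.5781,.1241]);v=s["tool_pos"][:2]-pv
    print("swing",round(float(np.arctan2(.207-.1241,.505-.5781)-np.arctan2(v[1],v[0]))%6.2832,3),"rad",round(float(np.hypot(*v)),4))
    a=np.arctan2(.207-.1241,.505-.5781)-th
    togo(pv+.11*np.array([np.cos(a),np.sin(a)]),.06,.723-th);tilt()
E
python3 -c "
from h import *
swing(.85)
"
```

```text
swing 0.351 rad 0.1108
t 6.67 pos [0.5379 0.2273 0.061 ] ang 0.353 F [-0.4  0.6 -0.2] w 0.197 y-axis [-0.003 -0.001 -1.   ]
tool shift [ 0.0529  0.0008 -0.0132] mean-ang shift [ 0.0545  0.0008 -0.0003] turn y 0.48
tilt fix (tool) [-0.     0.    -0.003]
```

```bash
python3 -c "
from h import *
p=read_camera('wrist');cv2.imwrite('pics/w4.png',p['img']); swing(.85)
"
```

```text
swing 0.358 rad 0.1108
t 6.72 pos [0.5386 0.2276 0.0611] ang 0.351 F [-0.9  1.4 -0.7] w 0.2 y-axis [-0.002 -0.001 -1.   ]
tool shift [ 0.0522  0.001  -0.0131] mean-ang shift [ 0.0538  0.0009 -0.0004] turn y 0.478
tilt fix (tool) [-0.     0.    -0.003]
```

View pics/w4.png

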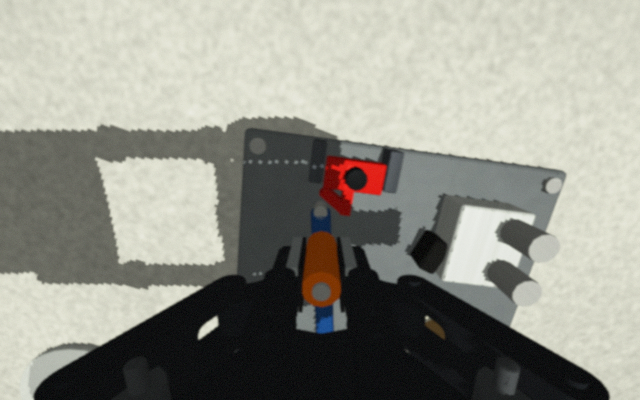

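The arm follows the gripper. Its nose, at (320,212), is at the red pawl wedge. Continuing.

Emit:
jog_arm:
  increments:
    - [0.0066, 0, -0.0002, 0, 0.06, 0, 0]
    - [0.0066, 0, -0.0002, 0, 0.06, 0, 0]
    - [0.0066, 0, -0.0002, 0, 0.06, 0, 0]
    - [0.0066, 0, -0.0002, 0, 0.06, 0, 0]
    - [0.0066, 0, -0.0002, 0, 0.06, 0, 0]
    - [0.0066, 0, -0.0002, 0, 0.06, 0, 0]

```text
time: 7.48
tool_pos: [0.5709, 0.2347, 0.061]
tcp_rot: [-1.574, 0.019, 0.004]
wrist_force: [-2.5, 1.5, 0.4]
width: 0.195
```

```bash
python3 -c "
from h import *
swing(.85)
"
```

```text
swing 0.658 rad 0.1108
t 7.47 pos [0.5709 0.2347 0.061 ] ang -0.009 F [-2.5  1.5  0.4] w 0.195 y-axis [-0.015 -0.003 -1.   ]
tool shift [ 0.0212  0.0007 -0.0013] mean-ang shift [ 0.0212  0.0007 -0.0001] turn y 0.118
tilt fix (tool) [ 0.003  0.    -0.015]
```

Emit:
jog_arm:
  increments:
    - [0.0065, 0, -0.0002, 0, 0.03, -0.005, 0]
    - [0.0065, 0, -0.0002, 0, 0.03, -0.005, 0]
    - [0.0065, 0, -0.0002, 0, 0.03, -0.005, 0]
    - [0.005, 0, -0.0002, 0, 0.03, -0.005, 0]

```text
time: 7.98
tool_pos: [0.5887, 0.2347, 0.0609]
tcp_rot: [-1.571, 0.112, -0.098]
wrist_force: [-6.9, 2.7, 5.0]
width: 0.197
```

```bash
python3 -c "
from h import *
swing(.85)
p=read_camera('wrist');cv2.imwrite('pics/w5.png',p['img']); swing(.85)
"
```

```text
swing 0.818 rad 0.1111
t 7.97 pos [0.5887 0.2347 0.0609] ang -0.134 F [-6.9  2.7  5. ] w 0.197 y-axis [-0.009 -0.002 -1.   ]
tool shift [ 0.0036  0.0009 -0.0011] mean-ang shift [ 0.0036  0.0009 -0.0011] turn y -0.007
tilt fix (tool) [ 0.003  0.    -0.009]
swing 0.82 rad 0.1111
t 8.03 pos [0.5889 0.2347 0.0609] ang -0.135 F [-7.6  4.3  4.5] w 0.201 y-axis [-0.009 -0.002 -1.   ]
tool shift [ 0.0033  0.0009 -0.0011] mean-ang shift [ 0.0033  0.0009 -0.0011] turn y -0.008
tilt fix (tool) [ 0.003  0.    -0.009]
```

View pics/w5.png

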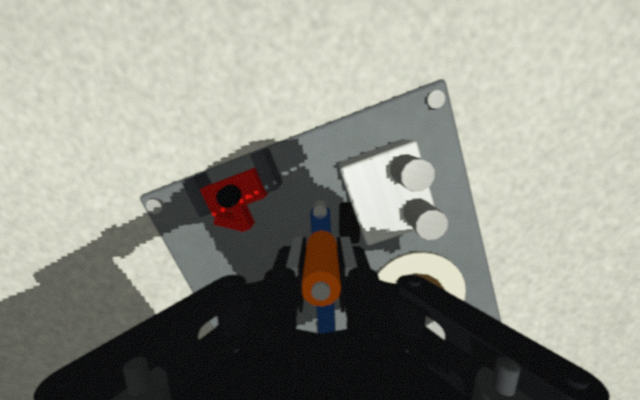

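The pawl at (235,210) is home behind the nose. The bar, at (320,215), is a few mm short of the rubber stop at (348,222). I'll press on gently.

Emit:
jog_arm:
  increments:
    - [0.004, 0, -0.0005, 0, 0.01, -0.005, 0]
    - [0.004, 0, -0.0003, 0, 0.01, -0.004, 0]
    - [0, 0, 0, 0, 0, 0, 0]

```text
time: 8.4
tool_pos: [0.59, 0.2346, 0.0609]
tcp_rot: [-1.57, 0.134, -0.112]
wrist_force: [-5.3, 1.1, 2.6]
width: 0.194
```

```bash
python3 -c "
from h import *
swing(.85)
"
```

```text
swing 0.829 rad 0.1111
t 8.4 pos [0.59   0.2346 0.0609] ang -0.157 F [-5.3  1.1  2.6] w 0.194 y-axis [-0.014 -0.002 -1.   ]
tool shift [ 0.0023  0.0009 -0.001 ] mean-ang shift [ 0.0023  0.0009 -0.0011] turn y -0.03
tilt fix (tool) [ 0.004  0.    -0.013]
```

Emit:
jog_arm:
  increments:
    - [0.006, 0, 0, 0, -0.01, -0.005, 0]
    - [0.006, 0, 0, 0, 0, -0.004, 0]
    - [0.006, 0, 0, 0, 0, -0.004, 0]

```text
time: 8.78
tool_pos: [0.5945, 0.2344, 0.0605]
tcp_rot: [-1.572, 0.139, -0.095]
wrist_force: [-21.7, 4.5, 15.0]
width: 0.198
```

```bash
python3 -c "
from h import *
swing(.85)
p=read_camera('wrist');cv2.imwrite('pics/w6.png',p['img'])
for i in range(3): read_camera('top')
swing(.85)
"
```

```text
swing 0.87 rad 0.1115
t 8.78 pos [0.5945 0.2344 0.0605] ang -0.149 F [-21.7   4.5  15. ] w 0.198 y-axis [-0.029 -0.002 -1.   ]
tool shift [-0.0022  0.0006 -0.0015] mean-ang shift [-0.0022  0.0006 -0.0015] turn y -0.022
tilt fix (tool) [ 0.006  0.    -0.028]
swing 0.87 rad 0.1115
t 8.97 pos [0.5944 0.2344 0.0606] ang -0.149 F [-19.7   4.2  12.5] w 0.2 y-axis [-0.028 -0.002 -1.   ]
tool shift [-0.0021  0.0007 -0.0015] mean-ang shift [-0.0021  0.0007 -0.0015] turn y -0.022
tilt fix (tool) [ 0.006  0.    -0.028]
```

View pics/w6.png

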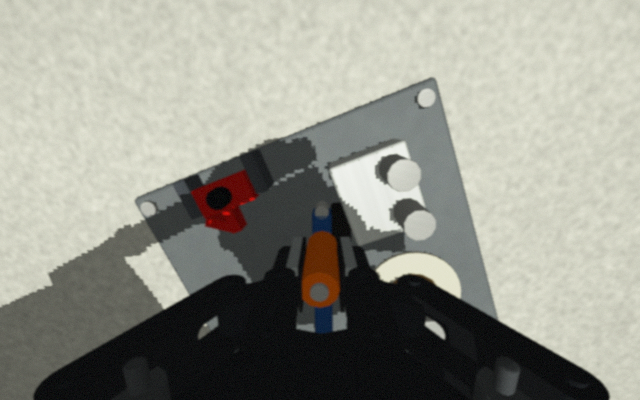

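The bar, at (322,215), now bears on the rubber stop at (338,220). The force rose to about 20 N and is steady, and the pawl at (225,205) is home. Handing in.

```bash
python3 -c "
from h import *
bot.finish_job()"
```

```text
the job is handed in; nothing more can be done
```

The empty dispenser was dispenser_a, on the left with the bare core. I gripped its orange roller and swung the arm past the pawl and on to the rubber stop. I handed the job in with the gripper still holding it pressed there.

- **Arm position:** my last estimate of the swing, from the gripper position, was about 0.87 rad against 0.85 nominal. It held steady over the last 0.2 s.
- **Push:** the backward force read about 20 N, up from about 7 N just before the stop. The jaws were closed on the roller with a 40 N setting.
- **Pawl:** in the last picture the bar bears on the stop and the pawl looks home behind it. I judged the pawl by eye, since there is no direct reading.
- **Off slightly:** the final press left the tool tilted about 0.03 rad, which I did not correct.
- **Not checked:** I did not look again at the other dispenser, the rolls or the loose items after the swing. The gripper crossed above them and never came down near them.

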